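# Let the empty can into the can bin

### The job

An empty drink can is waiting on the chute of the green can bin, held back by the lid. Press the bin's red lever right down with the fingertips so that the lid lifts fully and the can rolls in, then let the lever come up slowly so that the lid settles completely shut without slamming. Use only the lever: do not touch the lid or the can, do not grasp or lift anything, and leave the bottle, cup, other can and bread where they stand.

Things in the scene. Friction and masses are not known exactly. Their poses are not given: they have to be found in the camera images.
- bin: Green table-top can bin, fixed to the table: an open box 200 mm (its x) by 180 mm (its y), 215 mm high, walls 4 mm. Origin: centre of the underside of the box, on the table; z up. From its -x side the red lever sticks out, behind a black linkage cover (50 mm deep, 72 mm wide, reaching 205 mm high, front face at x = -150 mm); from its +x side a steel chute (137 mm wide, side rails 50 mm) rises outward to x = 300 mm, its upper end with rails about 320 mm high.
- lever_pad (a point): Centre of the top face of the red lever's pad, the place to press. The pad is 45 mm along the lever by 60 mm across, 10 mm thick. The lever turns about a level axis along the bin's y, at x = -130 mm, z = 165 mm in the bin's frame; the pad centre is 130 mm from that axis, at about x = -256 mm, y = 0, z = 196 mm when up, and it goes down about 54 mm to z = 142 mm when fully pressed, moving less than 4 mm sideways. Nothing lies under the pad.
- lever (a joint): Angle of the lever, rad: 0 up (rest, pad tilted 0.2 rad up at its outer end), 0.42 fully pressed (firm stop; do not push on hard). Pressing takes about 4 to 9 N at the pad, from the lid's weight. It does not stay down: let go, it flies up and the lid slams.
- lid (a joint): Angle of the lid, rad: 0 shut, 1.0 fully open. Linked to the lever: lid angle = 2.4 x lever angle. The can passes under it once it is open by about 0.4. It closes by its own weight as the lever comes up. It slams if it moves faster than 1.5 rad/s over the last 0.35 rad of closing (the pad rising at about 80 mm/s); 20 to 30 mm/s at the pad is safe, left alone it slams.
- lid_edge (a point): Middle of the top of the upright 55 mm lip along the steel lid's free edge, which holds back the can. The lid is 200 by 180 mm, 5 mm thick; its hinge runs along the bin's y at x = -100 mm, z = 221 mm in the bin's frame (the lever's side) and the free edge, at the chute's foot (x = 100 mm), rises. Do not touch the lid.
- can: Empty red drink can with a white band, 62 mm diameter, 115 mm long, 16 g, lying across the chute against the lid's lip (its axis along the bin's y). Origin: its centre. It starts at about x = 132 mm, z = 264 mm in the bin's frame and rolls into the box by itself when the lid opens. Do not touch.
- wine_bottle: Standing green wine bottle, 74 mm diameter, 300 mm tall; origin under its base. Bystander.
- cup: Standing brown paper cup, 76 mm diameter at the rim, 90 mm tall; origin under its base. Bystander.
- other_can: Standing blue drink can, 62 mm diameter, 115 mm tall; origin under its base. Bystander.
- bread_roll: Bread roll, 80 mm diameter, 48 mm high; origin under its base. Bystander.

How it is judged:
On the way, in this order (a step that is already met when the one before it is completed fails the run):
1. the lid is fully open and the can is in the bin (value of joint lid above 0.85 rad and x of can in the frame of bin between -0.1 and 0.1 m and y of can in the frame of bin between -0.09 and 0.09 m and z of can in the frame of bin below 0.15 m), for 0.2 s.
2. the lid is shut again (value of joint lid below 0.03 rad), for 0.2 s.
At the end, for the whole second after the job is handed in: The lid is shut (within 0.03 rad), the lever is up, the can lies at rest inside the box, and the bottle, cup, other can and bread roll stand upright within 20 mm of where they were (value of joint lid below 0.03 rad and x of can in the frame of bin between -0.1 and 0.1 m and y of can in the frame of bin between -0.09 and 0.09 m and z of can in the frame of bin below 0.15 m and linear speed of can below 0.05 m/s and distance of each of wine_bottle, cup, other_can, bread_roll from where it was at the start of the episode below 0.02 m and angle between each of wine_bottle, cup, other_can, bread_roll's own z axis and vertical below 0.15 rad); the robot touches nothing.
It fails at once if the lid slams: it closes faster than 1.5 rad/s over its last 0.35 rad (value of joint lid below 0.35 rad and velocity of joint lid below -1.5 rad/s).
It fails at once if the robot touches the lid (contact force between any of the fingers, the arm and lid above 0.5 N).
It fails at once if the robot touches or carries the can (contact force between any of the fingers, the arm and can above 0.5 N).
It fails at once if a bystander is pushed, lifted or tipped (distance of any of wine_bottle, cup, other_can, bread_roll from where it was at the start of the episode above 0.02 m or angle between any of wine_bottle, cup, other_can, bread_roll's own z axis and vertical above 0.35 rad).
It also fails if it takes over 38 s, if anything falls off the work surface, if the arm or the gripper's body presses on something with over 40 N, if the wrist force passes 120 N, or if a joint passes its speed limit or range.

### The arm

A 6-joint arm with a two-finger parallel gripper is mounted at the origin on the work surface. World frame = base frame: x ahead of the robot, y to its left, z up, the work surface at z = 0. Lengths are in m, angles in rad, forces in N, time in s.
With the tool pointing down it reaches from about 0.15 to 0.775 m from the base axis. Payload 6.1 kg.
Tool frame: the origin (TCP) lies between the finger pads; the fingertips stand 19 mm ahead of it and the grasp point (between the pads) is the TCP; z points along the fingers, y is the line along which they close (so a half turn about z gives the same grasp; the last joint's range is limited). The gripper opens to 85 mm and grips with 20 to 120 N. Pads are 22 mm wide; open, the fingers measure 114 mm over their backs; the gripper's body (76 mm by 85 mm) begins 54 mm behind the grasp point. The pads swing forward as they close: fully open they stand 13 mm farther back than shut.
Start: joints at [1.179, 0.126, -0.04, 1.405, 0, 1.571], TCP at [0.2, 0.485, 0.25] pointing down, gripper open.
Joint ranges: [-2.72, 2.72], [-0.95, 1.95], [-1.27, 1.35], [-1.78, 2.02], [-1.46, 1.47], [-3.14, 3.14]. Speed limits (rad/s): [2.39, 2.39, 3.01, 3.14, 3.14, 3.14].

### API

Orientations are given as a 3x3 rotation matrix whose columns are the frame's x, y, z axes.
In Python, from workcell import get_state, cams, sign_off gives the robot as it stands.
- The arm moves only by the tool send_rows, never from a script. Its argument "increments" is a list of rows, each a list of 7 numbers: the shift along the tool's x, y, z in mm, then the turn, a rotation vector about the tool's x, y, z in degrees, then the opening, from 0 (shut) to 1 (fully open). A call has 1 to 12 rows; each row is the pose to reach, as a shift and turn from the pose commanded when the call began, along the tool's axes at that moment; what a row does not reach only later rows make up. A row lasts 1/10 s, in which the tool goes at most 50 mm and 8.59 degrees, less where a joint would pass 70% of its speed; a pose out of reach is approached as far as the arm can. A call with a gripper value outside its range is refused whole. The fingers move at their own pace and stop on an object; "grip_force" is the grip in N (left out, the last holds). Time passes only in rows, so rows that repeat a pose let the fingers close. It gives the time, the measured TCP pose, the force, the opening and the grip force at its end, in the units of the state.
- get_state(): the state, without advancing time (a new reading comes with each control period).
- cams.camera(name): name is "scene" or "top" or "wrist"; returns a dict with "img" (420x560x3 uint8, red, green, blue), "vfov" (degrees; the focal length in pixels is half the picture's height over the tangent of half this angle, whatever the lens; pixels are square), "cx", "cy" (the principal point, pixels), "k1" (the pictures are not rectified: a ray, as slopes to the right and down, at radius r is drawn at 1 + k1 r^2 times it, then the intrinsics apply), "R" (3x3) and "t" (3): a world point X has camera coordinates R X + t; the wrist camera has in their place "tool_from_camera" (4x4, takes a point from camera to tool coordinates, whose origin is the TCP and whose axes are the flange's). Camera axes: x right, y down, z forward; pixel columns grow to the right and rows downward; lengths in m; the calibration is good to about 2 mm. A picture is of the moment at which its call begins: read the wrist's pose just before it. There is no depth.
- sign_off(): hands the job in; it is judged then, once.
The state is a dict: "time": time; "joint_positions": joint angles; "qvel": joint speeds; "joint_torque": joint torques, N m; "ee_pos": TCP position; "eef_rot": TCP orientation; "contact_force": force on the tool from outside, world axes, zero at the start; "torque": the same for the moment, N m; "grip_width": opening from 0.0 (shut) to 1.0 (fully open); "grip_force": force on a finger pad.
Only numpy, scipy, OpenCV 4.12 (cv2) and the standard library are available. Lean on these libraries where they do the work, as an engineer would, in place of code of your own. Each camera call takes 0.05 s, during which the arm holds its last target. There are 200 camera calls.

## Working session

There is one attempt and no reset: what is moved stays moved. The work goes in short steps, Python scripts to look and compute and a tool call to move; the robot and the scene stay as the last step left them, time stands still between calls to the robot, and variables do not carry over. Pictures are saved under pics/ and viewed, at most 10 in all, crops included, and the job is handed in when it is done.

Besides the shell and the picture viewer there is one more tool, called after ">>>" in YAML: its name, and indented under it one key for each argument. send_rows: Moves the arm, as the interface text tells. Its arguments: {"type":"object","properties":{"increments":{"type":"array"},"grip_force":{"type":"number"}},"required":["increments"]}

```bash
ls; mkdir -p pics
cat > h.py <<'E'
import numpy as np, cv2
from workcell import get_state, cams, sign_off
def K(c):
    f=c["img"].shape[0]/2/np.tan(np.radians(c["vfov"])/2); return np.array([[f,0,c["cx"]],[0,f,c["cy"]],[0,0,1.]]), np.array([c["k1"],0,0,0.])
def ray(c,uv,R=None,t=None):
    k,d=K(c); p=cv2.undistortPoints(np.array([[uv]],float),k,d)[0,0]
    R=np.array(c["R"]) if R is None else R; t=np.array(c["t"]) if t is None else t
    return -R.T@t, R.T@np.array([p[0],p[1],1.])
def onz(c,uv,z,**k):
    o,d=ray(c,uv,**k); return o+d*(z-o[2])/d[2]
def proj(c,X,R=None,t=None):
    k,d=K(c); R=np.array(c["R"]) if R is None else R; t=np.array(c["t"]) if t is None else t
    return cv2.projectPoints(np.array(X,float).reshape(-1,1,3),cv2.Rodrigues(R)[0],t,k,d)[0][:,0]
E
python3 - <<'E'
from h import *
s=get_state(); print(s["time"],s["ee_pos"],s["eef_rot"])
for n in("scene","top"):
    c=cams.camera(n); np.save(n+".npy",c,allow_pickle=True); cv2.imwrite(f"pics/{n}0.png",c["img"][:,:,::-1]); print(n,c["vfov"],c["k1"],-np.array(c["R"]).T@c["t"])
    i=c["img"].astype(int); m=((i[:,:,0]>110)&(i[:,:,1]<70)&(i[:,:,2]<70)).astype(np.uint8)
    for q in cv2.findContours(m,0,2)[0]:
        if cv2.contourArea(q)>40: print(cv2.contourArea(q),cv2.minAreaRect(q),cv2.boundingRect(q))
E
```

```text
pics
0.0 [0.20033119 0.48487431 0.24950673] [[-9.24232206e-01  3.81830473e-01 -5.64683914e-04]
 [ 3.81830887e-01  9.24231009e-01 -1.48856023e-03]
 [-4.64792727e-05 -1.59138907e-03 -9.99998733e-01]]
scene 52.48798840203618 -0.08856151595304676 [ 0.92642263 -0.39363961  1.01278381]
404.5 ((213.36216735839844, 227.8729705810547), (26.39420509338379, 18.233322143554688), 53.97262191772461) (199, 216, 30, 27)
284.0 ((362.7376708984375, 135.38525390625), (18.43731117248535, 19.077495574951172), 50.19443130493164) (350, 126, 26, 23)
167.0 ((341.5000305175781, 115.00001525878906), (14.849241256713867, 14.849241256713867), 45.0) (333, 109, 20, 16)
55.0 ((320.8000183105469, 6.100000381469727), (7.155417442321777, 12.969194412231445), 63.43495178222656) (316, 0, 10, 12)
top 53.6753667298465 -0.11691710083210136 [0.40515177 0.00951779 1.26619646]
333.5 ((329.34613037109375, 229.76922607421875), (16.66986846923828, 22.16111946105957), 11.309932708740234) (320, 218, 20, 25)
252.5 ((172.423095703125, 203.88461303710938), (18.434917449951172, 16.473756790161133), 11.309932708740234) (163, 195, 21, 18)
246.5 ((180.6615447998047, 174.40768432617188), (18.155099868774414, 16.400983810424805), 15.255120277404785) (170, 166, 22, 18)
```

View pics/scene0.png

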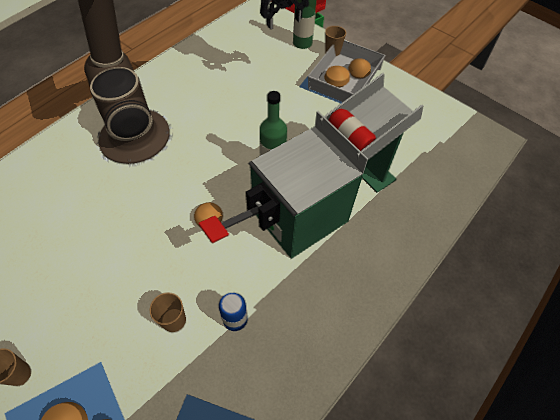

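View pics/top0.png

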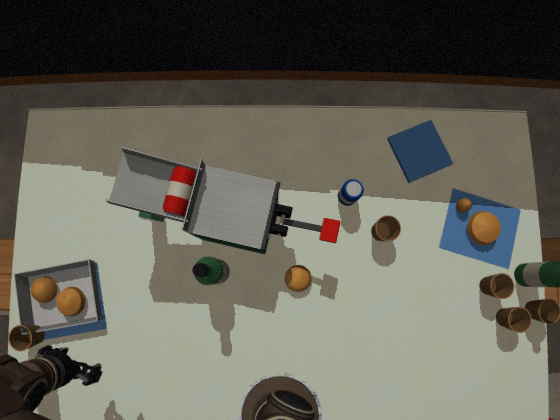

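The red pad is at (329,230) in the top view and (213,228) in the scene view. The can is at about (180,190) in the top view, and the bottle stands at (208,270), between the gripper and the pad.

Run:
```python
from h import *
S=np.load("scene.npy",allow_pickle=True).item(); T=np.load("top.npy",allow_pickle=True).item()
def red(c,box):
    i=c["img"].astype(int); m=((i[:,:,0]>100)&(i[:,:,1]<80)&(i[:,:,2]<80)).astype(np.uint8); x,y,w,h=box
    k=np.zeros_like(m); k[y:y+h,x:x+w]=m[y:y+h,x:x+w]; M=cv2.moments(k,True); return M["m10"]/M["m00"],M["m01"]/M["m00"]
def tri(a,b):
    o1,d1=ray(S,a); o2,d2=ray(T,b); A=np.c_[d1,-d2]; l=np.linalg.lstsq(A,o2-o1,rcond=None)[0]
    p,q=o1+l[0]*d1,o2+l[1]*d2; return (p+q)/2,np.linalg.norm(p-q)
ps,pt=red(S,(195,210,40,40)),red(T,(315,212,30,36)); print(ps,pt)
pad,g=tri(ps,pt); print("pad",pad,g, "top@.194",onz(T,pt,.194))
# can: two red ends, top view, plane ~ z of visible centre
a=onz(T,red(T,(160,190,30,30)),.285); b=onz(T,red(T,(165,160,32,30)),.285); can=(a+b)/2; print("can",can, "axis",b-a)
d=can[:2]-pad[:2]; print("dist(0.388)",np.hypot(*d),"yaw",np.degrees(np.arctan2(d[1],d[0])),"yaw can axis",np.degrees(np.arctan2(*(b-a)[:2][::-1]))-90)
y=np.arctan2(d[1],d[0]); e=np.array([np.cos(y),np.sin(y)])
o=pad[:2]+.256*e; print("bin",o)
R=np.array([[e[0],-e[1],0],[e[1],e[0],0],[0,0,1]])
X=np.array([[-.1,.09,.221],[-.1,-.09,.221],[.1,.09,.221],[.1,-.09,.221],[-.256,0,.196]])@R.T+[*o,0]
print(proj(T,X).round(),proj(S,X).round())
print("bottle",onz(T,(203,270),.3), "roll",onz(T,(298,278),.03),"cup",onz(T,(386,228),.07),"ocan",onz(T,(352,190),.1))
```

```text
(213.07327586206895, 228.18534482758622) (329.45669291338584, 229.997375328084)
pad [ 0.52443792 -0.12964117  0.19173392] 0.001980831854390685 top@.194 [ 0.5235951  -0.13014054  0.194     ]
can [0.61286405 0.24918316 0.285     ] axis [ 0.07246815 -0.01802797  0.        ]
dist(0.388) 0.3890077789916929 yaw 76.86113080688908 yaw can axis -103.96994935160359
bin [0.58262979 0.11965726]
[[263. 249.]
 [279. 181.]
 [186. 231.]
 [204. 164.]
 [329. 230.]] [[248. 162.]
 [294. 215.]
 [315. 126.]
 [363. 173.]
 [212. 227.]]
bottle [0.41861683 0.17768802 0.3       ] roll [ 0.39938531 -0.05597335  0.03      ] cup [ 0.5428741  -0.31341996  0.07      ] ocan [ 0.64993393 -0.21014957  0.1       ]
```

Checks pass: the pad triangulates to (0.524, -0.130, 0.192) with a 2 mm ray gap, the pad-to-can distance is 389 mm against 388 expected, and the lid corners reproject well. I'll shut the gripper, rise, and sweep inside the bottle.

>>> send_rows:
  increments:
    - [0,0,-45,0,0,0,0]
    - [0,0,-70,0,0,0,0]
    - [-19,-46,-70,0,0,0,0]
    - [-38,-92,-70,0,0,0,0]
    - [-57,-138,-70,0,0,0,0]
    - [-76,-184,-70,0,0,0,0]
    - [-92,-222,-70,0,0,0,0]
    - [-107,-258,-70,0,0,0,0]
    - [-122,-295,-70,0,0,0,0]
    - [-137,-332,-70,0,0,0,0]
    - [-152,-369,-70,0,0,0,0]
    - [-168,-406,-70,0,0,0,0]
  grip_force: 20

```text
time: 1.3
ee_pos: [0.2, 0.0477, 0.3202]
eef_rot: [[-0.925, 0.38, 0.001], [0.38, 0.925, -0.0], [-0.001, 0.0, -1.0]]
contact_force: [1.1, -0.6, -0.0]
grip_width: -0.003
grip_force: 0.0
```

>>> send_rows:
  increments:
    - [-15,-36,0,0,0,0,0]
    - [-30,-72,0,0,0,0,0]
    - [-40,-90,0,0,0,0,0]
    - [-80,-84,5,0,0,0,0]
    - [-125,-78,10,0,0,0,0]
    - [-170,-71,15,0,0,0,0]
    - [-215,-64,20,0,0,0,0]
    - [-260,-57,25,0,0,0,0]
    - [-305,-50,30,0,0,0,0]
    - [-345,-44,30,0,0,0,0]
    - [-367,-41,30,0,0,0,0]
    - [-367,-41,30,0,0,0,0]

```text
time: 2.5
ee_pos: [0.5266, -0.1296, 0.2881]
eef_rot: [[-0.924, 0.382, -0.003], [0.382, 0.924, 0.001], [0.003, -0.0, -1.0]]
contact_force: [-0.8, 0.0, -0.3]
grip_width: -0.0
grip_force: 0.0
```

Run:
```python
from h import *
s=get_state(); print(s["time"],s["ee_pos"],s["eef_rot"],s["contact_force"],s["joint_positions"])
c=cams.camera("wrist"); cv2.imwrite("pics/w1.png",c["img"][:,:,::-1])
M=np.array(c["tool_from_camera"]); W=np.eye(4); W[:3,:3]=s["eef_rot"]; W[:3,3]=s["ee_pos"]
C=np.linalg.inv(W@M); R,t=C[:3,:3].copy(),C[:3,3].copy()
i=c["img"].astype(int); m=((i[:,:,0]>100)&(i[:,:,1]<80)&(i[:,:,2]<80)).astype(np.uint8)
for q in cv2.findContours(m,0,2)[0]:
    if cv2.contourArea(q)>300:
        b=cv2.boxPoints(cv2.minAreaRect(q)); print(cv2.contourArea(q),b.round()); P=[onz(c,u,.196,R=R,t=t) for u in b]; print(np.round(P,4),np.mean(P,0))
```

```text
2.5 [ 0.52655754 -0.12956783  0.28807123] [[-9.24189653e-01  3.81924391e-01 -2.69143311e-03]
 [ 3.81924086e-01  9.24193472e-01  6.46636852e-04]
 [ 2.73437130e-03 -4.30308042e-04 -9.99996169e-01]] [-0.82194841  0.04881392 -0.34938741] [-2.41264795e-01  1.65118616e-01  8.88889969e-02  1.49733469e+00
 -1.51587290e-05  1.50613493e-01]
5141.5 [[239. 177.]
 [304. 164.]
 [321. 248.]
 [256. 261.]]
[[ 0.4917 -0.1433  0.196 ]
 [ 0.4999 -0.1011  0.196 ]
 [ 0.5592 -0.1116  0.196 ]
 [ 0.551  -0.1574  0.196 ]] [ 0.52544159 -0.12834707  0.196     ]
```

View pics/w1.png

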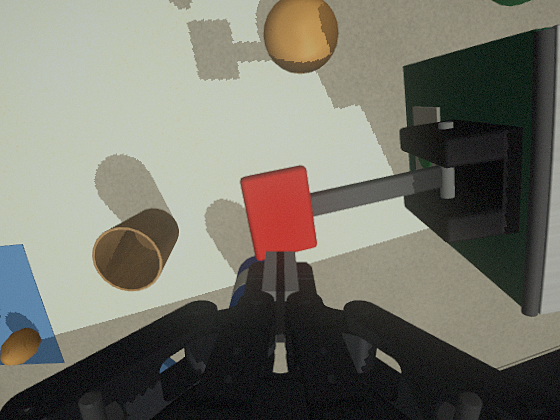

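The wrist view shows the red pad unobstructed at (280,212), with its centre at (0.525, -0.128). The TCP is within 2 mm of that, so I'll descend close to it.

>>> send_rows:
  increments:
    - [0,0,20,0,0,0,0]
    - [0,0,45,0,0,0,0]
    - [0,0,60,0,0,0,0]
    - [0,0,66,0,0,0,0]
    - [0,0,70,0,0,0,0]
    - [0,0,74,0,0,0,0]
    - [0,0,78,0,0,0,0]
    - [0,0,82,0,0,0,0]
    - [0,0,82,0,0,0,0]

```text
time: 3.45
ee_pos: [0.5248, -0.1295, 0.209]
eef_rot: [[-0.924, 0.382, 0.001], [0.382, 0.924, -0.001], [-0.002, -0.001, -1.0]]
contact_force: [-0.1, -2.0, 4.2]
grip_width: -0.0
grip_force: 2.0
```

In contact, at 4 N. Next I press down.

>>> send_rows:
  increments:
    - [0,0,5,0,0,0,0]
    - [0,0,10,0,0,0,0]
    - [0,0,15,0,0,0,0]
    - [0,0,20,0,0,0,0]
    - [0,0,25,0,0,0,0]
    - [0,0,30,0,0,0,0]
    - [0,0,34,0,0,0,0]
    - [0,0,38,0,0,0,0]
    - [0,0,41,0,0,0,0]
    - [0,0,43,0,0,0,0]
    - [0,0,44,0,0,0,0]
    - [0,0,44,0,0,0,0]

```text
time: 4.65
ee_pos: [0.524, -0.1287, 0.1639]
eef_rot: [[-0.924, 0.382, -0.001], [0.382, 0.924, 0.001], [0.001, 0.0, -1.0]]
contact_force: [0.2, 1.9, 1.9]
grip_width: 0.003
grip_force: 0.9
```

>>> send_rows:
  increments:
    - [0,0,1,0,0,0,0]
    - [0,0,2,0,0,0,0]
    - [0,0,2,0,0,0,0]
    - [0,0,2,0,0,0,0]
    - [0,0,2,0,0,0,0]
    - [0,0,2,0,0,0,0]

```text
time: 5.25
ee_pos: [0.5243, -0.129, 0.1622]
eef_rot: [[-0.924, 0.382, -0.0], [0.382, 0.924, -0.0], [0.0, -0.0, -1.0]]
contact_force: [-0.6, 1.5, 1.9]
grip_width: 0.002
grip_force: 0.8
```

Run:
```python
from h import *
s=get_state(); print(s["time"],s["ee_pos"],s["contact_force"])
c=cams.camera("scene"); d=cams.camera("top")
a=cv2.resize(c["img"][60:270,180:460],None,fx=1.4,fy=1.4); b=cv2.resize(d["img"][100:310,90:370],None,fx=1.4,fy=1.4)
cv2.imwrite("pics/p2.png",np.hstack([a,b])[:,:,::-1])
```

```text
5.25 [ 0.52432796 -0.12903041  0.16222254] [-0.62067331  1.45357331  1.88149218]
```

View pics/p2.png

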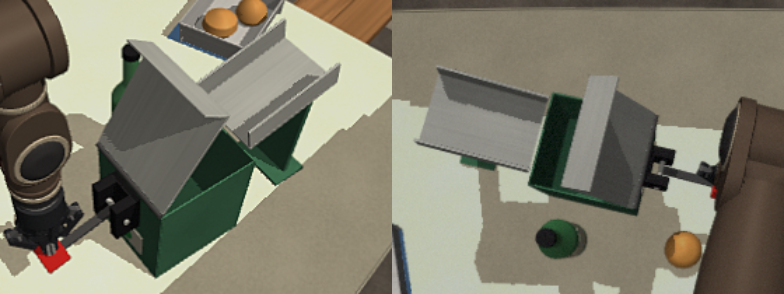

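The lid stands fully open and the chute is empty, so the can has dropped into the box; the fingertip is still on the pad at the tip height of 0.143 m. I'll hold briefly, then come up at about 20 mm/s.

>>> send_rows:
  increments:
    - [0,0,0,0,0,0,0]
    - [0,0,0,0,0,0,0]
    - [0,0,0,0,0,0,0]
    - [0,0,0,0,0,0,0]
    - [0,0,-1,0,0,0,0]
    - [0,0,-3,0,0,0,0]
    - [0,0,-5,0,0,0,0]
    - [0,0,-7,0,0,0,0]
    - [0,0,-9,0,0,0,0]
    - [0,0,-11,0,0,0,0]
    - [0,0,-13,0,0,0,0]
    - [0,0,-15,0,0,0,0]

```text
time: 6.55
ee_pos: [0.5247, -0.1292, 0.1776]
eef_rot: [[-0.924, 0.382, 0.001], [0.382, 0.924, -0.0], [-0.001, -0.0, -1.0]]
contact_force: [-0.2, -3.2, 2.5]
grip_width: 0.003
grip_force: 1.5
```

>>> send_rows:
  increments:
    - [0,0,-2,0,0,0,0]
    - [0,0,-4,0,0,0,0]
    - [0,0,-6,0,0,0,0]
    - [0,0,-8,0,0,0,0]
    - [0,0,-10,0,0,0,0]
    - [0,0,-12,0,0,0,0]
    - [0,0,-14,0,0,0,0]
    - [0,0,-16,0,0,0,0]
    - [0,0,-18,0,0,0,0]
    - [0,0,-20,0,0,0,0]
    - [0,0,-22,0,0,0,0]
    - [0,0,-24,0,0,0,0]

```text
time: 7.75
ee_pos: [0.5246, -0.1284, 0.2014]
eef_rot: [[-0.924, 0.381, 0.0], [0.381, 0.924, 0.001], [0.0, 0.001, -1.0]]
contact_force: [1.7, 1.2, 3.3]
grip_width: 0.001
grip_force: 1.9
```

>>> send_rows:
  increments:
    - [0,0,-2,0,0,0,0]
    - [0,0,-4,0,0,0,0]
    - [0,0,-6,0,0,0,0]
    - [0,0,-8,0,0,0,0]
    - [0,0,-10,0,0,0,0]
    - [0,0,-12,0,0,0,0]
    - [0,0,-14,0,0,0,0]
    - [0,0,-16,0,0,0,0]
    - [0,0,-18,0,0,0,0]
    - [0,0,-20,0,0,0,0]
    - [0,0,-22,0,0,0,0]
    - [0,0,-24,0,0,0,0]

```text
time: 8.95
ee_pos: [0.5244, -0.1292, 0.2253]
eef_rot: [[-0.924, 0.382, -0.0], [0.382, 0.924, -0.0], [0.0, -0.0, -1.0]]
contact_force: [0.2, -0.4, 0.2]
grip_width: -0.002
grip_force: 0.0
```

Free of the pad. I'll lift clear and check.

>>> send_rows:
  increments:
    - [0,0,-10,0,0,0,0]
    - [0,0,-25,0,0,0,0]
    - [0,0,-45,0,0,0,0]
    - [0,0,-60,0,0,0,0]
    - [0,0,-60,0,0,0,0]
    - [0,0,-60,0,0,0,0]
    - [0,0,-60,0,0,0,0]
    - [0,0,-60,0,0,0,0]

```text
time: 9.75
ee_pos: [0.5241, -0.1289, 0.2844]
eef_rot: [[-0.924, 0.382, -0.001], [0.382, 0.924, 0.0], [0.002, -0.0, -1.0]]
contact_force: [0.4, -0.1, -0.0]
grip_width: -0.002
grip_force: 0.0
```

Run:
```python
from h import *
s=get_state(); print(s["time"],s["ee_pos"],s["contact_force"])
c=cams.camera("scene"); d=cams.camera("top")
a=cv2.resize(c["img"][60:340,130:410],None,fx=1.4,fy=1.4); b=cv2.resize(d["img"][60:340,120:400],None,fx=1.4,fy=1.4)
cv2.imwrite("pics/p3.png",np.hstack([a,b])[:,:,::-1])
```

```text
9.75 [ 0.52412472 -0.12894989  0.28439288] [ 0.37190366 -0.06416742 -0.04945428]
```

View pics/p3.png

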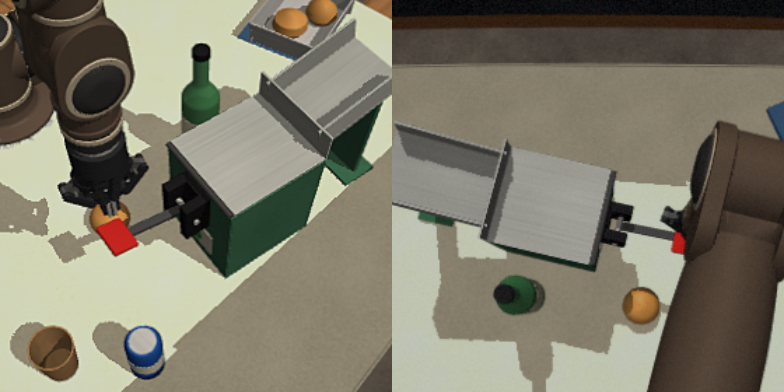

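The lid lies flat and shut, with its corners where they were at the start. The chute is empty, the lever is up, and the bottle, cup, blue can and roll all still stand. Handing in now.

```bash
python3 -c "
from workcell import sign_off
print(sign_off())"
```

```text
the job is handed in; nothing more can be done
None
```

The job is handed in at about 10 s: the lever was pressed down and eased up at about 20 mm/s, the can left the chute into the bin (not seen inside it), and the final picture shows the lid shut, the lever up and the bystanders still standing; no verdict came back.

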